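# Loosen a left-hand jig screw and run the tube up to its stop

### The job

The wing screw on the blue jig has a left-hand thread: loosen it by turning it clockwise (seen from above; the other way would jam it tighter) until its tip is right out of the hole in the square steel tube. Then slide the tube along its channel until its end butts against the face of the end stop, feeling for the contact: press it gently, do not ram the stop or force the tube while it is still pinned. Leave the tube lying in the channel against the stop, the screw loose, and the other things on the bench where they are.

Things in the scene. Friction and masses are not known exactly. Their poses are not given: they have to be found in the camera images.
- jig: Blue steel jig bolted to the bench. Origin at bench height under the screw's axis; z up, x along the tube channel towards the end stop. Base plate x -90 to +155 mm, 85 mm wide, top (channel floor) at z 20. Two guide strips 6 mm thick, 32 mm apart inside, x -90 to +85, tops at z 34.
- bridge_top (a point): Top centre of the jig's bridge that carries the screw: jig x 0, y 0, z 74 mm. The bridge is 24 mm thick in x, 75 mm wide over the tube, underside at z 60; a nut on it reaches z 79.
- stop_block (a point): Top centre of the jig's stop block (jig x 140, z 58; 24 x 60 mm in plan). It carries the end stop: a bolt along x with a flat round face, radius 15 mm, centre at jig z 35, looking to jig -x. How far it is screwed in differs each time: its face is between jig x 78 and 98 and is not measured; find it by touch or sight. It is rigid; pressing it with over 25 N is ramming.
- wing: Steel wing screw through the bridge. Origin at the lower end of its 8 mm pin tip, on the axis; z up, x along the wing. Left-hand thread: clockwise from above raises it 1.59 mm per rad (10 mm a turn). Its tip starts 4.3 to 5.5 mm deep in the tube's hole (tube top at jig z 50); out when its origin is above jig z 51; travel ends near z 56. Friction about 0.22 N m, no spring, stays where left.
- wing_grip (a point): Centre of the wing to grip: 62 mm above wing's origin, same axes. The wing is an upright flat bar 56 mm long (x), 12 mm thick (y), 26 mm tall (from 15 mm below to 11 mm above this point); clear space all round and above, the bridge's nut about 28 mm below the point.
- tube: Loose square steel tube 230 x 30 x 30 mm, wall 3, 0.4 to 0.7 kg, in the jig's channel with 1 mm play each side. Origin: centre of its underside, x along it towards the end stop, z up. 12 mm square hole in its top at x +55, where the screw's tip pins it at the start (over 20 N against the tip is forcing). Its tail sticks out 80 mm past the jig's base, 20 mm above the bench.
- tube_end (a point): Centre of the tube's open end that must meet the end stop: x +115, z +15 mm in the tube's frame. At the start it is at about jig x +60. Freed, the tube drags in its channel with about 3 to 8 N; a greater push means it has met something.
- tube_tail (a point): Place to grip the tube: x -90, z +15 mm in the tube's frame (25 mm in from the tail end), mid-height; fingers fit on both sides (tube 30 mm wide), with 35 mm from here down to the bench. About 55 mm of free tube lies between here and the jig's base at the start, at least 17 mm at the stop.
- flap_wheel: Maroon abrasive flap wheel, 60 mm diameter, 30 mm tall (hub 34), lying flat beside the jig. Origin under its centre. Not to be disturbed.
- offcut: Offcut of the same square tube, 60 x 30 x 30 mm, lying beside the jig; origin under its centre. Not to be disturbed.
- straight_grinder: Orange and silver straight grinder, about 205 mm long, 62 mm tall. Not to be disturbed.
- hammer: Hammer lying at the back. Not to be disturbed.
- screwdriver: Screwdriver lying on the bench. Not to be disturbed.
- tin: Metal tin, 72 mm diameter, 85 mm tall. Not to be disturbed.
- parts_tray: Grey plastic tray 120 x 160 x 35 mm. Not to be disturbed.
Not all that is in view belongs to the job. Several things have the shape of the tube; the one meant has the colours described above.

How it is judged:
On the way, in this order (a step that is already met when the one before it is completed fails the run):
1. the screw's tip is clear above the tube's top (its origin above 50.8 mm in the jig) (z of wing in the frame of jig above 0.0508 m), for 0.2 s.
2. the tube's end presses on the end stop with more than 2 N (contact force between tube and stop_face above 2 N), for 0.1 s.
At the end, for the whole second after the job is handed in: the screw still loose with its tip above the tube's top (origin above jig z 50.8 mm); the tube at rest flat in its channel (within 0.05 rad, lifted under 2 mm) with its end against the stop face (gap under about 2.5 mm) (z of wing in the frame of jig above 0.0508 m and distance between tube_end and stop_face below 0.006 m and angle between the x axis of tube and the x axis of jig, either way round below 0.05 rad and z of tube in the frame of jig below 0.022 m and angle between tube's own z axis and vertical below 0.05 rad and linear speed of tube below 0.01 m/s); the robot touches nothing.
It fails at once if the screw is turned the wrong way (tip driven 0.6 mm below the deepest start) (z of wing in the frame of jig below 0.0439 m).
It fails at once if the tube is forced against the screw's tip with more than 20 N (contact force between tube and wing above 20 N).
It fails at once if the tube presses the end stop with more than 25 N (contact force between tube and stop_face above 25 N).
It fails at once if another thing on the bench is moved more than 20 mm (distance of any of flap_wheel, offcut, straight_grinder, hammer, screwdriver, tin, parts_tray from where it was at the start of the episode above 0.02 m).
It also fails if it takes over 72 s, if anything falls off the work surface, if the arm or the gripper's body presses on something with over 40 N, if the wrist force passes 120 N, or if a joint passes its speed limit or range.

### The arm

A 7-joint arm with a two-finger parallel gripper is mounted at the origin on the work surface. World frame = base frame: x ahead of the robot, y to its left, z up, the work surface at z = 0. Lengths are in m, angles in rad, forces in N, time in s.
With the tool pointing down it reaches from about 0.425 to 1.025 m from the base axis. Payload 3.6 kg.
Tool frame: the origin (TCP) lies at the very end of the fingers, on their centre line; the grasp point (between the pads) lies 19 mm behind it (r.pinch_z is the distance from the TCP to the grasp point, in m); x points along the fingers, z is the direction in which the jaws open and shut, and the axes are right-handed (so a half turn about x gives the same grasp; the last joint's range is limited). The gripper opens to 85 mm and grips with 20 to 120 N. Pads are 22 mm wide; open, the fingers measure 114 mm over their backs; the gripper's body (76 mm by 85 mm) begins 54 mm behind the grasp point. The pads swing forward as they close: fully open they stand 13 mm farther back than shut.
Start: joints at [-1.433, 0.591, 0.048, 1.609, -0.033, 0.943, -0.034], TCP at [0.167, 0.706, 0.207] pointing down, gripper open.
Joint ranges: [-2.69, 2.69], [-0.47, 2.24], [-1.27, 1.36], [0.19, 2.51], [-1.53, 4.68], [0.08, 2.07], [-3.09, 3.09]. Speed limits (rad/s): [2.57, 2.57, 3.14, 3.14, 3.14, 3.14, 3.14].

### API

Orientations are given as a 3x3 rotation matrix whose columns are the frame's x, y, z axes.
In Python, from station import r gives the robot as it stands.
- The arm moves only by the tool step_arm, never from a script. Its argument "increments" is a list of rows, each a list of 3 entries, a list of its own where there are three numbers: the shift along the world's x, y, z in mm, then the turn about the world's z in degrees, then the opening, from 0 (shut) to 1 (fully open). A call has exactly 8 rows; each row shifts and turns the commanded pose from where the row before left it; what a row does not reach is not made up. A row lasts 1/8 s, in which the tool goes at most 62.5 mm and 10.7 degrees, less where a joint would pass 70% of its speed; a pose out of reach is approached as far as the arm can. A call with a gripper value outside its range is refused whole. The fingers move at their own pace and stop on an object; the grip force is fixed at half the most. Time passes only in rows, so rows that do not move let the fingers close, or fill a call up. It gives the time, the measured TCP pose, the force and the opening at its end, in the units of the state.
- r.observe(): the state, without advancing time (a new reading comes with each control period).
- r.snapshot(name): name is "scene" or "top"; returns a dict with "frame" (420x560x3 uint8, blue, green, red), "mtx" (3x3 intrinsics, pixels), "dist_coeffs" ([k1, k2, p1, p2, k3] as OpenCV has them; the pictures are not rectified), "rvec" (rotation vector, rad) and "tvec" (3), from world to camera coordinates, as OpenCV has them. Camera axes: x right, y down, z forward; pixel columns grow to the right and rows downward; lengths in m; the calibration is good to about 2 mm. A picture is of the moment at which its call begins. There is no depth.
- r.job_done(): hands the job in, once; it reports no verdict.
The state is a dict: "time": time; "q": joint angles; "qvel": joint speeds; "joint_torque": joint torques, N m; "tcp_pos": TCP position; "ee_rot": TCP orientation; "ft_force": force on the tool from outside, world axes, zero at the start; "wrist_torque": the same for the moment, N m; "finger_gap": opening from 0.0 (shut) to 1.0 (fully open).
Only numpy, scipy, OpenCV 4.12 (cv2) and the standard library are available. Lean on these libraries where they do the work, as an engineer would, in place of code of your own. Each camera call takes 0.05 s, during which the arm holds its last target. There are 200 camera calls.

## Working session

There is one attempt and no reset: what is moved stays moved. The work goes in short steps, Python scripts to look and compute and a tool call to move; the robot and the scene stay as the last step left them, time stands still between calls to the robot, and variables do not carry over. Pictures are saved under pics/ and viewed, about 8 in all and at most 12, crops included, and the job is handed in when it is done.

Besides the shell and the picture viewer there is one more tool, called as name(argument=value, ...) on one line, values as JSON. step_arm: Moves the arm, as the interface text tells. Its arguments: {"type":"object","properties":{"increments":{"type":"array"}},"required":["increments"]}

```bash
mkdir -p pics
cat > h.py <<'E'
import numpy as np, cv2
from station import r
def snap(n,f=None):
    s=r.snapshot(n)
    if f: cv2.imwrite('pics/'+f,s['frame'])
    return s
def ray(s,uv,z):
    p=cv2.undistortPoints(np.array([[uv]],float),s['mtx'],np.array(s['dist_coeffs'],float))[0,0]
    R=cv2.Rodrigues(np.array(s['rvec'],float))[0];t=np.array(s['tvec'],float).ravel()
    c=-R.T@t;d=R.T@np.array([p[0],p[1],1]);k=(z-c[2])/d[2]
    return c+k*d
def proj(s,P):
    return cv2.projectPoints(np.array(P,float).reshape(-1,1,3),np.array(s['rvec'],float),np.array(s['tvec'],float),s['mtx'],np.array(s['dist_coeffs'],float))[0].reshape(-1,2)
E
python3 - <<'E'
from h import *
import pickle
S={n:snap(n,n+'1.png') for n in('scene','top')}
pickle.dump(S,open('s1.pkl','wb'))
for n,s in S.items():
    R=cv2.Rodrigues(np.array(s['rvec'],float))[0];print(n,(-R.T@np.array(s['tvec']).ravel()).round(3),s['mtx'][0][0])
o=r.observe();print(o['time'],o['tcp_pos'],o['ee_rot'],o['finger_gap'],r.pinch_z,o['q'])
a=np.vstack([S['top']['frame']])
E
```

```text
scene [ 1.465 -0.355  0.693] 479.80413615745096
top [ 0.32  -0.021  1.171] 393.9864344649251
0.1 [0.16636253 0.70481522 0.20555473] [[-3.66714794e-04 -9.73268721e-01  2.29669029e-01]
 [-2.02604853e-03  2.29669296e-01  9.73266618e-01]
 [-9.99997880e-01 -1.08409331e-04 -2.05611279e-03]] 1.0046460362501197 0.0187 [-1.43249762  0.59201454  0.04831494  1.60972102 -0.033315    0.9427213
 -0.0337012 ]
```

View pics/top1.png

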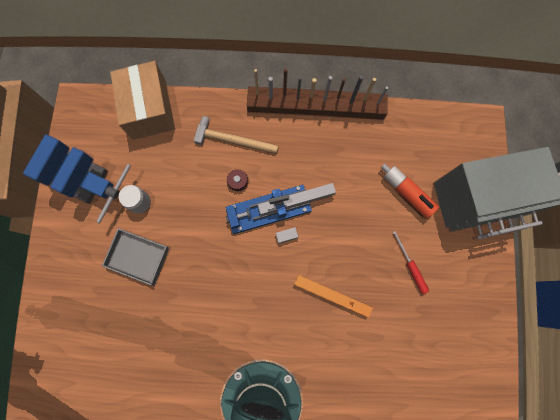

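View pics/scene1.png

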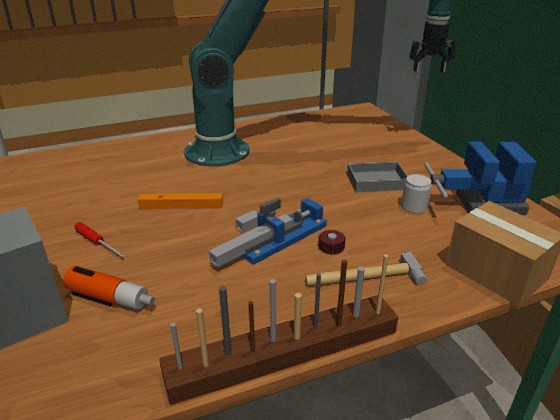

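The top view shows the jig at about (270,207), with the stop at its left end and the tail at (333,190). The flap wheel is at (237,180) and the offcut at (288,236). In the scene view the stop is at (313,212) and the wing at (270,207).

Run:
```python
from h import *
import pickle
S=pickle.load(open('s1.pkl','rb'))
a=cv2.resize(S['top']['frame'][170:245,215:345],None,fx=6,fy=6,interpolation=cv2.INTER_CUBIC)
b=cv2.resize(S['scene']['frame'][190:275,200:335],None,fx=5.7,fy=5.7,interpolation=cv2.INTER_CUBIC)
cv2.imwrite('pics/a.png',a);cv2.imwrite('pics/b.png',b)
# blue mask
for n,box in(('top',(170,245,215,345)),('scene',(190,275,200,335))):
    f=S[n]['frame'];h=cv2.cvtColor(f,cv2.COLOR_BGR2HSV)
    m=cv2.inRange(h,(100,120,40),(125,255,255));k=np.zeros_like(m);k[box[0]:box[1],box[2]:box[3]]=1
    m=m*k;p=cv2.findNonZero(m);print(n,cv2.minAreaRect(p),cv2.boxPoints(cv2.minAreaRect(p)).round(1).tolist())
    if n=='top':
        for q in cv2.boxPoints(cv2.minAreaRect(p)): print(ray(S[n],q,0.02).round(3))
```

```text
top ((267.55426025390625, 207.55799865722656), (30.575010299682617, 81.14273071289062), 73.49563598632812) [[224.3000030517578, 204.39999389648438], [302.1000061035156, 181.39999389648438], [310.79998779296875, 210.6999969482422], [233.0, 233.6999969482422]]
[0.554 0.145 0.02 ]
[ 0.639 -0.084  0.02 ]
[ 0.55  -0.113  0.02 ]
[0.468 0.113 0.02 ]
scene ((279.1662292480469, 225.64732360839844), (42.993682861328125, 94.09741973876953), 62.10273361206055) [[227.5, 228.6999969482422], [310.70001220703125, 184.60000610351562], [330.79998779296875, 222.60000610351562], [247.60000610351562, 266.70001220703125]]
```

View pics/a.png

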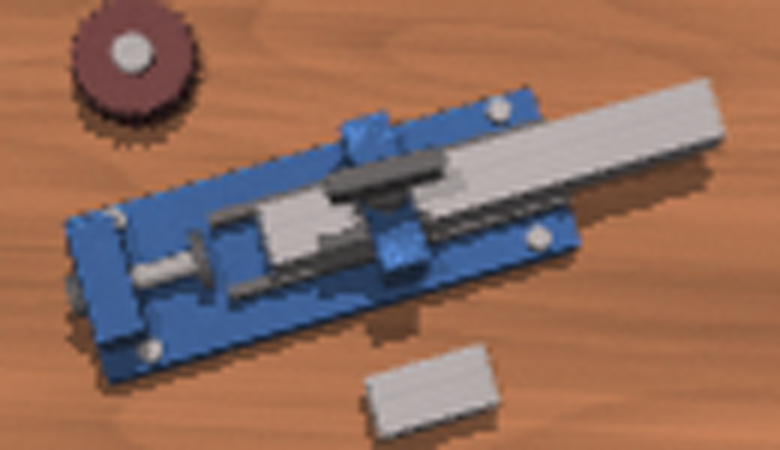

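View pics/b.png

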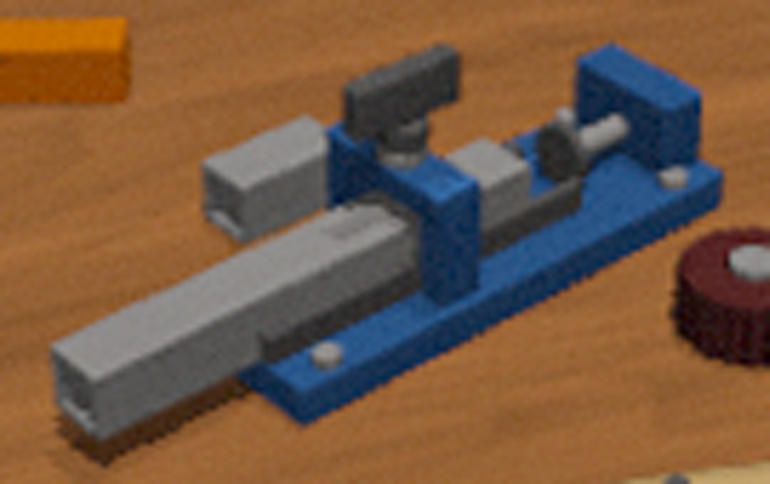

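Crop a shows plate corners at (532,90), (580,245) and (110,382), the tube tail end at (708,80)-(725,135), the tube head edge at (262,208)-(275,265), and the wing top running (330,190)-(443,158). Crop b shows the same corners, with a clear gap between the tube head and the bolt face.

```bash
cat > fit.py <<'E'
from h import *
import pickle
S=pickle.load(open('s1.pkl','rb'))
T=lambda u,v:((u+.5)/6-.5+215,(v+.5)/6-.5+170)
B=lambda u,v:((u+.5)/5.7-.5+200,(v+.5)/5.7-.5+190)
t,s=S['top'],S['scene']
pts=[(t,T(532,89),(-90,-42.5,20)),(t,T(580,240),(-90,42.5,20)),(t,T(110,382),(155,42.5,0)),
(s,B(303,397),(-90,-42.5,20)),(s,B(722,170),(155,-42.5,20)),(s,B(304,423),(-90,-42.5,0)),
(s,B(700,97),(152,-30,58)),(s,B(610,44),(152,30,58)),(s,B(430,185),(-12,-37.5,74)),(s,B(479,181),(12,-37.5,74)),
(t,T(105,347),(152,30,58)),(t,T(142,330),(128,30,58)),(t,T(375,250),(12,37.5,74)),(t,T(425,240),(-12,37.5,74))]
W=np.array([ray(c,uv,j[2]/1e3)[:2] for c,uv,j in pts])*1e3; J=np.array([j[:2] for *_,j in pts],float)
def kab(J,W):
    a=J-J.mean(0);b=W-W.mean(0);th=np.arctan2((a[:,0]*b[:,1]-a[:,1]*b[:,0]).sum(),(a*b).sum())
    R=np.array([[np.cos(th),-np.sin(th)],[np.sin(th),np.cos(th)]]);o=W.mean(0)-R@J.mean(0);return th,R,o
th,R,o=kab(J,W);res=W-(J@R.T+o)
print('jig',o.round(1),np.degrees(th).round(2));print(res.round(1).tolist())
for n in(t,s):
    i=[k for k,p in enumerate(pts) if p[0] is n];q=kab(J[i],W[i]);print(q[2].round(1),np.degrees(q[0]).round(2))
inv=lambda P:(R.T@(np.array(P)[:2]*1e3-o)).round(1)
for nm,c,uv,z in[('tail',t,T(708,80),.05),('tail',t,T(725,137),.05),('head',t,T(262,210),.05),('head',t,T(275,265),.05),('tailS',s,B(53,349),.05),('tailS',s,B(97,384),.05),
 ('wingT L',t,T(329,188),.118),('wingT R',t,T(443,158),.118),('wingS',s,B(345,88),.118),('wingS',s,B(460,52),.118),('wingS',s,B(378,98),.118),('wingS',s,B(440,45),.118),('boltT',t,T(205,240),.05),('boltS',s,B(560,122),.05)]:
    print(nm,ray(c,uv,z)[:2].round(4),inv(ray(c,uv,z)))
E
python3 fit.py
```

```text
jig [562.4 -17.9] 109.36
[[-2.9, 1.1], [1.2, 2.3], [1.1, 1.1], [3.8, -1.2], [-2.2, -2.4], [-4.5, 1.4], [3.4, -5.9], [2.7, -3.7], [-13.8, 0.4], [-1.1, -2.3], [-2.6, -3.3], [-1.4, 2.4], [9.1, 5.4], [7.3, 4.7]]
[564.4 -15.5] 110.08
[560.4 -19.8] 108.99
tail [ 0.6308 -0.1721] [-168.2  -13.4]
tail [ 0.6025 -0.1812] [-167.3   16.3]
head [0.5534 0.0423] [ 59.8 -11.5]
head [0.5267 0.0343] [61.1 16.3]
tailS [ 0.6079 -0.1829] [-170.7   11.7]
tailS [ 0.636  -0.1729] [-170.6  -18.1]
wingT L [0.5512 0.0086] [28.8  1.7]
wingT R [ 0.5682 -0.0426] [-25.2   2.7]
wingS [ 0.5711 -0.0465] [-29.8   1.3]
wingS [0.5618 0.0074] [24.1 -7.9]
wingS [ 0.5833 -0.0368] [-24.7 -13.5]
wingS [0.5534 0.0018] [21.6  1.9]
boltT [0.5371 0.0689] [90.3 -4.9]
boltS [0.528  0.0687] [93.1  3.7]
```

step_arm(increments=[[[25, -45, 0], -3.6, 1], [[25, -45, 0], -3.6, 1], [[25, -45, 0], -3.6, 1], [[25, -45, 0], -3.6, 1], [[25, -45, 0], -3.6, 1], [[25, -45, 0], -3.6, 1], [[25, -45, 0], -3.6, 1], [[25, -45, 0], -3.6, 1]])

```text
time: 1.1
tcp_pos: [0.367, 0.3439, 0.2065]
ee_rot: [[-0.0, -0.741, 0.672], [-0.0, 0.672, 0.741], [-1.0, -0.0, -0.0]]
ft_force: [1.2, -0.4, 0.3]
finger_gap: 0.998
```

step_arm(increments=[[[25, -45, 0], -3.6, 1], [[25, -45, 0], -3.6, 1], [[25, -45, 0], -3.6, 1], [[25, -45, 0], -3.6, 1], [[25, -45, 0], -3.6, 1], [[25, -45, 0], -3.6, 1], [[25, -45, -10], -3.6, 1], [[20, -40, -10], -3.6, 1]])

```text
time: 2.1
tcp_pos: [0.5623, -0.0112, 0.1863]
ee_rot: [[0.0, -0.325, 0.946], [-0.0, 0.946, 0.325], [-1.0, -0.0, 0.0]]
ft_force: [0.4, 0.7, 0.0]
finger_gap: 0.999
```

step_arm(increments=[[[0, -6, -30], 0.4, 1], [[0, 0, -20], 0, 1], [[0, 0, 0], 0, 1], [[0, 0, 0], 0, 1], [[0, 0, 0], 0, 1], [[0, 0, 0], 0, 1], [[0, 0, 0], 0, 1], [[0, 0, 0], 0, 1]])

```text
time: 3.1
tcp_pos: [0.5616, -0.0153, 0.1368]
ee_rot: [[0.0, -0.334, 0.942], [0.0, 0.942, 0.334], [-1.0, -0.0, 0.0]]
ft_force: [-0.4, -0.2, -0.4]
finger_gap: 0.998
```

Run:
```python
from h import *
s=snap('scene');o=r.observe();p=np.array(o['tcp_pos']);print(p)
f=s['frame'][150:255,210:340];a=cv2.resize(f,None,fx=5.7,fy=5.7,interpolation=cv2.INTER_CUBIC)
# expected positions of wing corners for axis at tcp xy, yaw 109.4, top z .118, bottom .092
th=np.radians(109.4);R=np.array([[np.cos(th),-np.sin(th)],[np.sin(th),np.cos(th)]])
P=[np.r_[R@np.array([x,y])+p[:2],z] for z in(.118,.092) for x,y in((-.028,-.006),(-.028,.006),(.028,.006),(.028,-.006))]+[p]
for q in proj(s,P):
    c=(q-[210,150]+.5)*5.7-.5;print(c.round());cv2.circle(a,tuple(int(v) for v in c),3,(0,255,0),1)
cv2.imwrite('pics/c.png',a)
```

```text
[ 0.56158101 -0.0153344   0.13671502]
[308. 319.]
[289. 308.]
[393. 262.]
[412. 273.]
[309. 374.]
[291. 362.]
[393. 315.]
[412. 326.]
[351. 251.]
```

View pics/c.png

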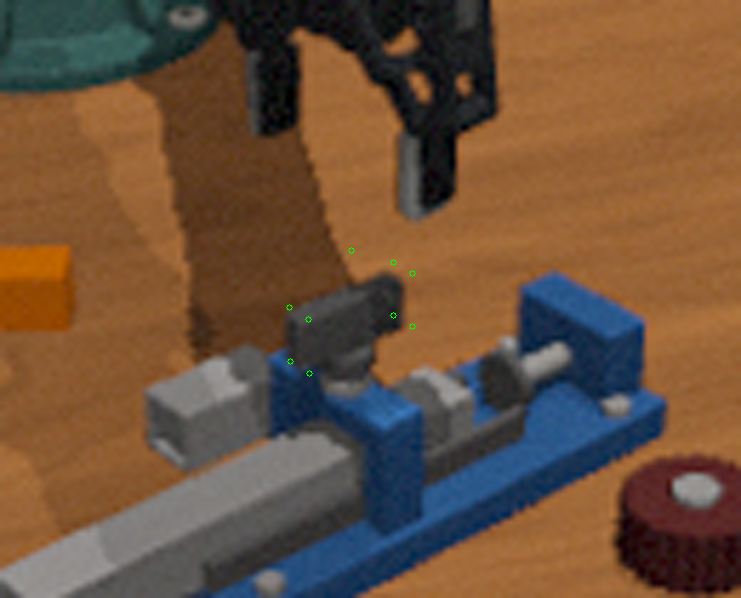

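The wing sits at about (345,325) in the crop, roughly 10 crop px below the prediction. The open fingertips average (350,174), well above the projected TCP at (351,251). I'll check this by shutting the fingers in the air and looking again.

step_arm(increments=[[[0, 0, 0], 0, 0], [[0, 0, 0], 0, 0], [[0, 0, 0], 0, 0], [[0, 0, 0], 0, 0], [[0, 0, 0], 0, 0], [[0, 0, 0], 0, 0], [[0, 0, 0], 0, 0], [[0, 0, 0], 0, 0]])

```text
time: 4.15
tcp_pos: [0.5616, -0.0154, 0.1366]
ee_rot: [[0.0, -0.334, 0.943], [-0.0, 0.943, 0.334], [-1.0, -0.0, 0.0]]
ft_force: [-0.4, -0.4, 0.1]
finger_gap: 0.003
```

Run:
```python
from h import *
s=snap('scene');t=snap('top');o=r.observe();p=np.array(o['tcp_pos']);print(p,o['finger_gap'])
a=cv2.resize(s['frame'][150:240,240:310],None,fx=5.7,fy=5.7,interpolation=cv2.INTER_CUBIC)
q=proj(s,p)[0];c=(q-[240,150]+.5)*5.7-.5;print(c);cv2.circle(a,tuple(int(v) for v in c),3,(0,255,0),1)
b=cv2.resize(t['frame'][170:245,245:310],None,fx=5.7,fy=5.7,interpolation=cv2.INTER_CUBIC)
q=proj(t,p)[0];c=(q-[245,170]+.5)*5.7-.5;print(c);cv2.circle(b,tuple(int(v) for v in c),3,(0,255,0),1)
h=max(a.shape[0],b.shape[0]);pad=lambda i:cv2.copyMakeBorder(i,0,h-i.shape[0],0,0,cv2.BORDER_CONSTANT)
cv2.imwrite('pics/d.png',np.hstack([pad(a),pad(b)]))
```

```text
[ 0.5615603  -0.01539251  0.13661553] -0.0015491495665826763
[179.87904685 250.95235023]
[192.89828662 151.5665429 ]
```

View pics/d.png

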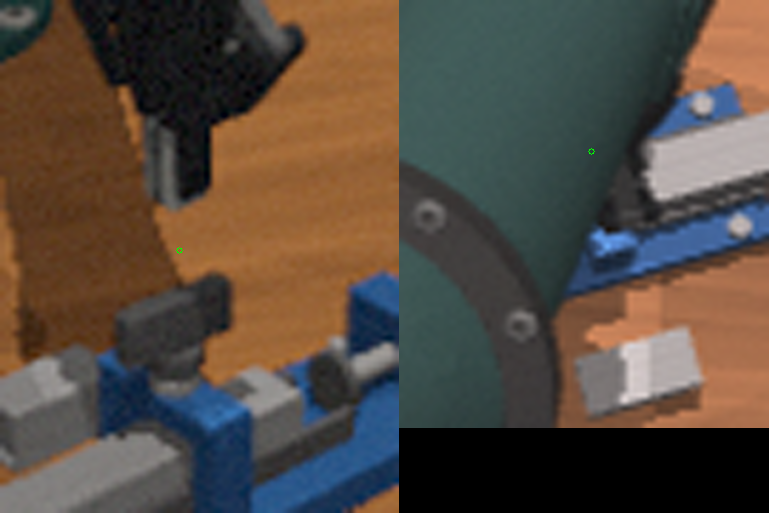

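The shut fingertips show at (175,205) but the TCP projects to (180,251), so the tips look about 22 mm too high (or off along the ray). Straddling the wing is safe either way, so I'll open, go down and look at the relation directly.

step_arm(increments=[[[0, 0, 0], 0, 1], [[1, -2, 0], 0, 1], [[0, 0, 0], 0, 1], [[0, 0, 0], 0, 1], [[0, 0, 0], 0, 1], [[0, 0, -15], 0, 1], [[0, 0, -15], 0, 1], [[0, 0, -13], 0, 1]])

```text
time: 5.25
tcp_pos: [0.5618, -0.0173, 0.092]
ee_rot: [[-0.002, -0.334, 0.942], [-0.0, 0.942, 0.334], [-1.0, 0.0, -0.002]]
ft_force: [-0.3, 0.4, -0.0]
finger_gap: 1.001
```

Run:
```python
from h import *
s=snap('scene');o=r.observe();p=np.array(o['tcp_pos']);print(p,o['finger_gap'],o['ft_force'])
a=cv2.resize(s['frame'][155:240,225:325],None,fx=7,fy=7,interpolation=cv2.INTER_CUBIC)
q=proj(s,p)[0];c=(q-[225,155]+.5)*7-.5;print(c);cv2.circle(a,tuple(int(v) for v in c),3,(0,255,0),1)
cv2.imwrite('pics/e.png',a)
```

```text
[ 0.56078814 -0.01726521  0.09066798] 0.9963416790145253 [-0.73374635 -0.59082038 -0.63319413]
[321.35695351 390.81292806]
```

View pics/e.png

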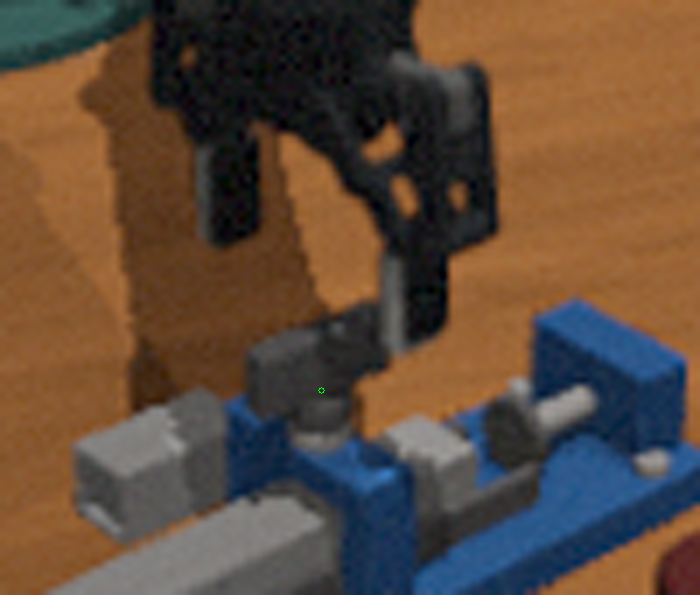

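The open tips are at (218,243) and (405,350), and the wing centre is at about (318,358). The tips still look roughly 25 mm higher than the TCP readout says. A TCP height of 81 mm clears the nut under any reading, so I'll go there and close halfway while watching the force.

step_arm(increments=[[[0, 0, -5], 0, 1], [[0, 0, -4], 0, 1], [[0, 0, 0], 0, 0.5], [[0, 0, 0], 0, 0.5], [[0, 0, 0], 0, 0.5], [[0, 0, 0], 0, 0.4], [[0, 0, 0], 0, 0.4], [[0, 0, 0], 0, 0.4]])

```text
time: 6.3
tcp_pos: [0.5626, -0.0174, 0.0846]
ee_rot: [[0.0, -0.334, 0.942], [-0.0, 0.942, 0.334], [-1.0, -0.0, 0.0]]
ft_force: [-0.0, -0.1, -0.4]
finger_gap: 0.402
```

step_arm(increments=[[[0, 0, 0], 0, 0.35], [[0, 0, 0], 0, 0.3], [[0, 0, 0], 0, 0.26], [[0, 0, 0], 0, 0.22], [[0, 0, 0], 0, 0.2], [[0, 0, 0], 0, 0.18], [[0, 0, 0], 0, 0.17], [[0, 0, 0], 0, 0.17]])

```text
time: 7.3
tcp_pos: [0.5624, -0.0174, 0.0846]
ee_rot: [[-0.0, -0.334, 0.943], [-0.0, 0.943, 0.334], [-1.0, 0.0, -0.0]]
ft_force: [-0.2, 0.7, 0.4]
finger_gap: 0.17
```

step_arm(increments=[[[0, 0, 0], 0, 0.14], [[0, 0, 0], 0, 0.12], [[0, 0, 0], 0, 0.1], [[0, 0, 0], 0, 0.08], [[0, 0, 0], 0, 0.06], [[0, 0, 0], 0, 0.0], [[0, 0, 0], 0, 0.0], [[0, 0, 0], 0, 0.0]])

```text
time: 8.3
tcp_pos: [0.562, -0.0176, 0.0847]
ee_rot: [[-0.001, -0.334, 0.943], [0.0, 0.943, 0.334], [-1.0, 0.0, -0.001]]
ft_force: [-3.7, -1.6, 5.7]
finger_gap: 0.112
```

Run:
```python
from h import *
s=snap('scene');o=r.observe();p=np.array(o['tcp_pos']);print(p,o['finger_gap'],o['ft_force'],o['wrist_torque'],o['q'])
a=cv2.resize(s['frame'][155:240,225:325],None,fx=7,fy=7,interpolation=cv2.INTER_CUBIC)
cv2.imwrite('pics/f.png',a)
```

```text
[ 0.56201996 -0.01757724  0.08475264] 0.11543770394295674 [-2.85539881 -0.94247134  5.04816794] [-0.18266708  0.76574761 -0.22317997] [-0.27653874  0.5845759   0.31623438  2.07544692 -0.34535315  0.53184439
  0.63098127]
```

View pics/f.png

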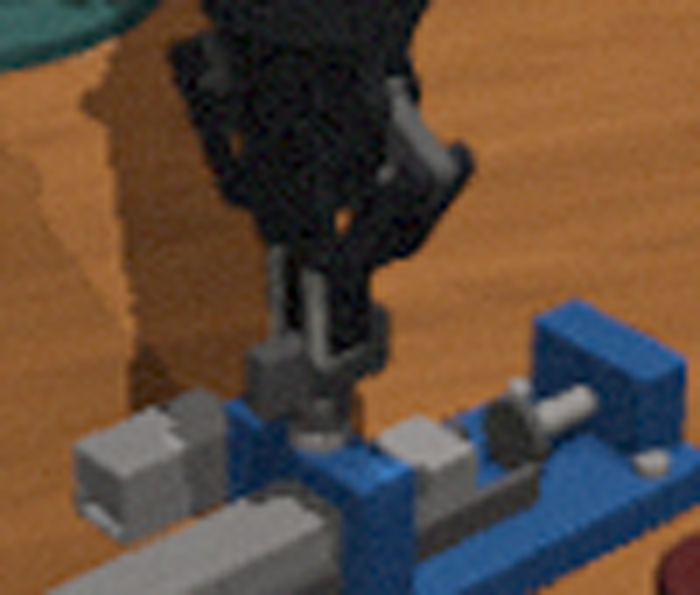

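The fingers hold the wing centrally (gap 0.115, low forces), and the picture shows the pads over its upper half at about (330,340). Now a small clockwise turn with the matching rise.

step_arm(increments=[[[0, 0, 0.1], -4, 0], [[0, 0, 0.1], -4, 0], [[0, 0, 0.2], -6, 0], [[0, 0, 0.2], -6, 0], [[0, 0, 0.2], -6, 0], [[0, 0, 0.2], -6, 0], [[0, 0, 0.2], -6, 0], [[0, 0, 0.2], -6, 0]])

```text
time: 9.35
tcp_pos: [0.562, -0.0176, 0.0859]
ee_rot: [[-0.001, 0.415, 0.91], [-0.001, 0.91, -0.415], [-1.0, -0.001, -0.001]]
ft_force: [-2.1, -0.6, 3.4]
finger_gap: 0.114
```

```bash
python3 -c "
from h import *
o=r.observe();print(o['q'],o['wrist_torque'],o['ft_force'],o['finger_gap'])"
```

```text
[-0.42465174  0.6243969   0.53227554  2.08102427 -0.5686961   0.58170015
  0.08415226] [-0.26058774  0.6584012   0.23454079] [-2.08541467 -0.55948299  3.37656728] 0.11363224259333102
```

step_arm(increments=[[[0, 0, 0.2], -8, 0], [[0, 0, 0.2], -8, 0], [[0, 0, 0.2], -8, 0], [[0, 0, 0.2], -8, 0], [[0, 0, 0.2], -8, 0], [[0, 0, 0.2], -8, 0], [[0, 0, 0.2], -8, 0], [[0, 0, 0.2], -8, 0]])

```text
time: 10.35
tcp_pos: [0.5621, -0.0178, 0.0877]
ee_rot: [[-0.001, 1.0, 0.025], [-0.001, 0.025, -1.0], [-1.0, -0.001, 0.001]]
ft_force: [-2.8, -0.7, 5.5]
finger_gap: 0.113
```

```bash
python3 -c "
from h import *
o=r.observe();print(o['q'],o['wrist_torque'],o['ft_force'],o['finger_gap'])"
```

```text
[-0.61266917  0.72809709  0.83953016  2.0873389  -0.85399411  0.71497177
 -0.74977193] [-0.22114227  0.79021189  0.24203616] [-2.83939085 -0.71250414  5.48206035] 0.11306210198358185
```

step_arm(increments=[[[0, 0, 0.2], -8, 0], [[0, 0, 0.2], -8, 0], [[0, 0, 0.2], -8, 0], [[0, 0, 0.2], -8, 0], [[0, 0, 0.2], -8, 0], [[0, 0, 0.2], -8, 0], [[0, 0, 0.2], -8, 0], [[0, 0, 0.3], -8, 0]])

```text
time: 11.35
tcp_pos: [0.562, -0.0178, 0.0895]
ee_rot: [[-0.002, 0.461, -0.887], [-0.001, -0.887, -0.461], [-1.0, 0.001, 0.002]]
ft_force: [-3.3, -0.1, 5.1]
finger_gap: 0.111
```

```bash
python3 -c "
from h import *
o=r.observe();print(o['q'],o['wrist_torque'],o['ft_force'],o['finger_gap'])"
```

```text
[-0.7403336   0.87877185  1.10744558  2.0907576  -1.06099621  0.90717991
 -1.66147156] [-0.16322463  0.85191054  0.23295453] [-3.31067131 -0.08784321  5.12003345] 0.111246575064198
```

step_arm(increments=[[[0, 0, 0], 0, 1], [[0, 0, 0], 0, 1], [[0, 0, 0], 0, 1], [[0, 0, 0], 0, 1], [[0, 0, 0], 0, 1], [[0, 0, 0], 9, 1], [[0, 0, 0], 9, 1], [[0, 0, 0], 9, 1]])

```text
time: 12.35
tcp_pos: [0.5625, -0.0175, 0.0893]
ee_rot: [[0.0, 0.817, -0.576], [-0.0, -0.576, -0.817], [-1.0, 0.0, 0.0]]
ft_force: [-0.4, 0.3, 0.2]
finger_gap: 0.998
```

step_arm(increments=[[[0, 0, 0], 9, 1], [[0, 0, 0], 9, 1], [[0, 0, 0], 9, 1], [[0, 0, 0], 9, 1], [[0, 0, 0], 9, 1], [[0, 0, 0], 9, 1], [[0, 0, 0], 9, 1], [[0, 0, 0], 9, 1]])

```text
time: 13.35
tcp_pos: [0.5626, -0.0176, 0.0895]
ee_rot: [[0.0, 0.801, 0.599], [-0.0, 0.599, -0.801], [-1.0, 0.0, 0.0]]
ft_force: [1.0, -0.4, 0.3]
finger_gap: 1.005
```

step_arm(increments=[[[0, 0, 0], 9, 1], [[0, 0, 0], 9, 1], [[0, 0, 0], 9, 1], [[0, 0, 0], 9, 1], [[0, 0, 0], 9, 1], [[0, 0, 0], 9, 1], [[0, 0, 0], 9, 1], [[0, 0, 0], 9, 1]])

```text
time: 14.35
tcp_pos: [0.5625, -0.0178, 0.0894]
ee_rot: [[0.0, -0.322, 0.947], [-0.0, 0.947, 0.322], [-1.0, -0.0, 0.0]]
ft_force: [0.5, -0.6, -0.0]
finger_gap: 0.998
```

```bash
python3 -c "
from h import *
o=r.observe();print(o['q'],o['tcp_pos'],o['ee_rot'][:,2],o['wrist_torque'],o['ft_force'],o['finger_gap'])"
```

```text
[-0.29361954  0.58044816  0.34046296  2.07361336 -0.36147831  0.54316307
  0.63527874] [ 0.56251522 -0.01781374  0.08941923] [9.46718495e-01 3.22062229e-01 1.10289008e-04] [ 0.00970045  0.02697753 -0.01067073] [ 0.54813755 -0.58752185 -0.02970411] 0.998460889674393
```

step_arm(increments=[[[0, 0, -1], 8.6, 1], [[0, 0, -1], 0, 1], [[0, 0, 0], 0, 0.5], [[0, 0, 0], 0, 0.3], [[0, 0, 0], 0, 0.15], [[0, 0, 0], 0, 0], [[0, 0, 0], 0, 0], [[0, 0, 0], 0, 0]])

```text
time: 15.35
tcp_pos: [0.562, -0.0176, 0.0875]
ee_rot: [[-0.001, -0.456, 0.89], [-0.0, 0.89, 0.456], [-1.0, 0.0, -0.001]]
ft_force: [-2.4, -0.3, 4.4]
finger_gap: 0.118
```

step_arm(increments=[[[0, 0, 0], 0, 0], [[0, 0, 0], 0, 0], [[0, 0, 0.1], -4, 0], [[0, 0, 0.2], -6, 0], [[0, 0, 0.2], -6, 0], [[0, 0, 0.2], -6, 0], [[0, 0, 0.2], -6, 0], [[0, 0, 0.2], -6, 0]])

```text
time: 16.35
tcp_pos: [0.5621, -0.0177, 0.0884]
ee_rot: [[-0.001, 0.122, 0.993], [-0.001, 0.993, -0.122], [-1.0, -0.001, -0.001]]
ft_force: [-3.5, -0.4, 3.1]
finger_gap: 0.115
```

step_arm(increments=[[[0, 0, 0.2], -8, 0], [[0, 0, 0.2], -8, 0], [[0, 0, 0.2], -8, 0], [[0, 0, 0.2], -8, 0], [[0, 0, 0.2], -8, 0], [[0, 0, 0.2], -8, 0], [[0, 0, 0.2], -8, 0], [[0, 0, 0.2], -8, 0]])

```text
time: 17.35
tcp_pos: [0.562, -0.0179, 0.0902]
ee_rot: [[-0.001, 0.946, 0.325], [-0.001, 0.325, -0.946], [-1.0, -0.001, 0.0]]
ft_force: [-3.1, -0.2, 4.6]
finger_gap: 0.12
```

```bash
python3 -c "
from h import *
o=r.observe();print(o['q'],o['tcp_pos'],o['ee_rot'][:,2],o['wrist_torque'],o['ft_force'],o['finger_gap'])"
```

```text
[-0.57726272  0.69598088  0.77684286  2.08502766 -0.79040256  0.68335007
 -0.50604206] [ 0.56199495 -0.01789817  0.09020042] [ 3.24818173e-01 -9.45776373e-01  4.55255931e-04] [-0.27785846  0.80360407  0.27333578] [-3.10953547 -0.15491039  4.62531068] 0.11974281279692604
```

step_arm(increments=[[[0, 0, 0.2], -8, 0], [[0, 0, 0.2], -8, 0], [[0, 0, 0.2], -8, 0], [[0, 0, 0], 0, 0], [[0, 0, 0], 0, 0], [[0, 0, 0], 0, 1], [[0, 0, 0], 0, 1], [[0, 0, 0], 0, 1]])

```text
time: 18.35
tcp_pos: [0.5629, -0.0171, 0.0904]
ee_rot: [[0.0, 0.996, -0.084], [-0.0, -0.084, -0.996], [-1.0, 0.0, 0.0]]
ft_force: [-0.4, 0.1, -0.6]
finger_gap: 0.75
```

step_arm(increments=[[[0, 0, 0], 0, 1], [[0, 0, 10], 0, 1], [[0, 0, 20], 0, 1], [[0, 0, 30], 0, 1], [[0, 0, 40], 0, 1], [[10, -25, 20], 10, 1], [[10, -30, 0], 10, 1], [[10, -30, 0], 10, 1]])

```text
time: 19.35
tcp_pos: [0.5933, -0.1035, 0.2127]
ee_rot: [[0.002, 0.903, 0.43], [-0.001, 0.43, -0.903], [-1.0, 0.002, 0.002]]
ft_force: [0.0, -0.4, -0.9]
finger_gap: 0.998
```

Run:
```python
from h import *
s=snap('scene');o=r.observe();print(o['tcp_pos'],np.degrees(np.arctan2(o['ee_rot'][1,2],o['ee_rot'][0,2])),o['q'],o['ft_force'],o['finger_gap'])
t=snap('top')
a=cv2.resize(s['frame'][190:275,200:335],None,fx=4,fy=4,interpolation=cv2.INTER_CUBIC)
b=cv2.resize(t['frame'][165:245,215:345],None,fx=4,fy=3.25,interpolation=cv2.INTER_CUBIC)
b=cv2.resize(b,(a.shape[1],b.shape[0]))
cv2.imwrite('pics/g.png',np.vstack([a,b]))
```

```text
[ 0.59423835 -0.10974884  0.21396238] -64.65572843012106 [-0.50026719  0.57919492  0.89982585  1.91292113 -0.5659023   0.9172088
 -0.45196622] [ 0.98605352 -3.61760333  1.50928167] 0.9976718245773454
```

View pics/g.png

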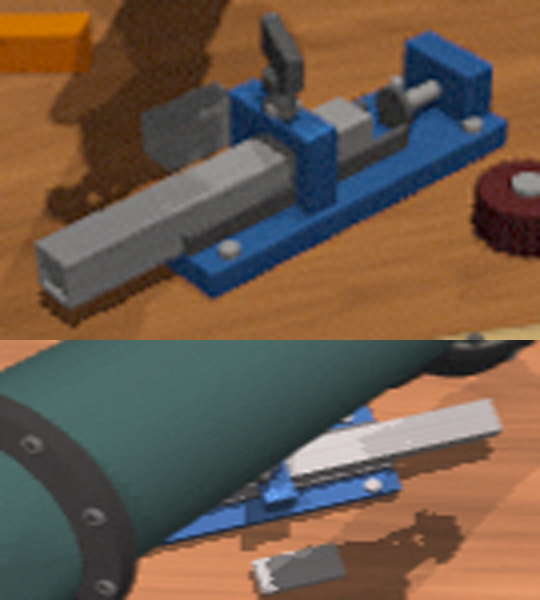

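The wing is now turned to lie along world x and stands visibly higher, at (283,60) in the crop. The tube has not moved. Next I'll go to the tail.

step_arm(increments=[[[8, -22, 0], 10, 1], [[8, -23, 0], 10, 1], [[0, 0, -20], 10, 1], [[0, 0, -25], 10, 1], [[0, 0, -25], 10, 1], [[0, 0, -25], 10, 1], [[0, 0, -25], 10, 1], [[0, 0, -15], 10, 1]])

```text
time: 20.45
tcp_pos: [0.608, -0.1468, 0.0752]
ee_rot: [[-0.001, -0.265, 0.964], [-0.0, 0.964, 0.265], [-1.0, 0.0, -0.002]]
ft_force: [1.1, -0.3, 0.4]
finger_gap: 0.998
```

step_arm(increments=[[[0, 0, 0], 4, 1], [[0, 0, 0], 0, 1], [[0, 0, 0], 0, 1], [[0, 0, 0], 0, 1], [[0, 0, 0], 0, 1], [[0, 0, 0], 0, 1], [[0, 0, 0], 0, 1], [[0, 0, 0], 0, 1]])

```text
time: 21.45
tcp_pos: [0.6085, -0.1474, 0.0756]
ee_rot: [[-0.0, -0.327, 0.945], [-0.0, 0.945, 0.327], [-1.0, -0.0, -0.0]]
ft_force: [0.6, 0.1, -0.1]
finger_gap: 1.001
```

step_arm(increments=[[[2, -7, 0], 0.3, 1], [[0, 0, -15], 0, 1], [[0, 0, -15], 0, 1], [[0, 0, -15], 0, 1], [[0, 0, -10], 0, 1], [[0, 0, -6], 0, 1], [[0, 0, 0], 0, 1], [[0, 0, 0], 0, 0.7]])

```text
time: 22.45
tcp_pos: [0.6109, -0.1545, 0.015]
ee_rot: [[0.001, -0.332, 0.943], [-0.0, 0.943, 0.332], [-1.0, -0.001, 0.001]]
ft_force: [-0.1, -0.9, 1.1]
finger_gap: 0.817
```

step_arm(increments=[[[0, 0, 0], 0, 0.55], [[0, 0, 0], 0, 0.45], [[0, 0, 0], 0, 0.42], [[0, 0, 0], 0, 0.39], [[0, 0, 0], 0, 0.37], [[0, 0, 0], 0, 0.35], [[0, 0, 0], 0, 0.33], [[0, 0, 0], 0, 0.31]])

```text
time: 23.45
tcp_pos: [0.6105, -0.1545, 0.0148]
ee_rot: [[-0.0, -0.333, 0.943], [0.0, 0.943, 0.333], [-1.0, 0.0, -0.0]]
ft_force: [-0.8, 0.7, 3.4]
finger_gap: 0.334
```

step_arm(increments=[[[0, 0, 0], 0, 0.2], [[0, 0, 0], 0, 0], [[0, 0, 0], 0, 0], [[0, 0, 0], 0, 0], [[-0.3, 0.9, 0], 0, 0], [[-0.3, 0.9, 0], 0, 0], [[-0.4, 1, 0], 0, 0], [[0, 0, 0], 0, 0]])

```text
time: 24.45
tcp_pos: [0.6105, -0.1537, 0.0149]
ee_rot: [[0.002, -0.332, 0.943], [-0.003, 0.943, 0.332], [-1.0, -0.004, 0.001]]
ft_force: [1.0, -5.8, 2.9]
finger_gap: 0.332
```

```bash
cat > st.py <<'E'
from h import *
o=r.observe();d=np.array([-.332,.943]);f=np.array(o['ft_force']);p=np.array(o['tcp_pos'])
print('t',o['time'],'s mm',(p[:2]-[.6104,-.1545])@d*1e3,'F along',f[:2]@d,f,p,o['finger_gap'])
E
python3 st.py
```

```text
t 24.45 s mm 0.7643851959846469 F along -5.842201710301947 [ 1.03090572 -5.83238707  2.86543019] [ 0.61046366 -0.153667    0.01492164] 0.33188832761366915
```

step_arm(increments=[[[-0.3, 0.9, 0], 0, 0], [[-0.3, 0.9, 0], 0, 0], [[-0.4, 1, 0], 0, 0], [[0, 0, 0], 0, 0], [[0, 0, 0], 0, 0], [[0, 0, 0], 0, 0], [[0, 0, 0], 0, 0], [[0, 0, 0], 0, 0]])

```text
time: 25.45
tcp_pos: [0.6098, -0.1499, 0.0149]
ee_rot: [[0.003, -0.332, 0.943], [-0.002, 0.943, 0.332], [-1.0, -0.002, 0.002]]
ft_force: [1.2, -5.1, 2.3]
finger_gap: 0.329
```

```bash
python3 st.py
```

```text
t 25.45 s mm 4.567704978000227 F along -5.26506660680056 [ 1.23276149 -5.14929988  2.34577677] [ 0.60975159 -0.14988448  0.01492805] 0.3286853482358326
```

step_arm(increments=[[[-0.3, 0.9, 0], 0, 0], [[-0.3, 0.9, 0], 0, 0], [[-0.4, 1, 0], 0, 0], [[-0.3, 0.9, 0], 0, 0], [[-0.3, 0.9, 0], 0, 0], [[-0.4, 1, 0], 0, 0], [[-0.4, 1, 0], 0, 0], [[0, 0, 0], 0, 0]])

```text
time: 26.45
tcp_pos: [0.6074, -0.1431, 0.0149]
ee_rot: [[0.003, -0.332, 0.943], [-0.002, 0.943, 0.332], [-1.0, -0.002, 0.002]]
ft_force: [0.9, -4.6, 2.9]
finger_gap: 0.334
```

```bash
python3 st.py
```

```text
t 26.45 s mm 11.712721849048927 F along -4.615318085001815 [ 0.87767726 -4.58529081  2.94723493] [ 0.60736338 -0.1431484   0.01494609] 0.33390823338023834
```

step_arm(increments=[[[-0.3, 0.9, 0], 0, 0], [[-0.3, 0.9, 0], 0, 0], [[-0.4, 1, 0], 0, 0], [[-0.3, 0.9, 0], 0, 0], [[-0.3, 0.9, 0], 0, 0], [[0, 0, 0], 0, 0], [[0, 0, 0], 0, 0], [[0, 0, 0], 0, 0]])

```text
time: 27.45
tcp_pos: [0.6057, -0.1387, 0.0149]
ee_rot: [[0.002, -0.332, 0.943], [-0.002, 0.943, 0.332], [-1.0, -0.002, 0.002]]
ft_force: [0.5, -4.5, 2.0]
finger_gap: 0.329
```

```bash
python3 st.py
```

```text
t 27.45 s mm 16.499243168194592 F along -4.398284855256046 [ 0.53457567 -4.47593397  1.96232806] [ 0.60571592 -0.13865257  0.01493058] 0.3291027807596099
```

step_arm(increments=[[[-0.2, 0.5, 0], 0, 0], [[-0.2, 0.5, 0], 0, 0], [[-0.2, 0.6, 0], 0, 0], [[-0.2, 0.6, 0], 0, 0], [[-0.2, 0.5, 0], 0, 0], [[-0.2, 0.5, 0], 0, 0], [[-0.2, 0.5, 0], 0, 0], [[0, 0, 0], 0, 0]])

```text
time: 28.45
tcp_pos: [0.6044, -0.1349, 0.015]
ee_rot: [[0.003, -0.332, 0.943], [-0.002, 0.943, 0.332], [-1.0, -0.002, 0.002]]
ft_force: [1.7, -4.4, 1.4]
finger_gap: 0.336
```

```bash
python3 st.py
```

```text
t 28.45 s mm 20.421596279501593 F along -4.6911803751082495 [ 1.72293999 -4.36814878  1.3951146 ] [ 0.60443406 -0.13494443  0.01496606] 0.33562990974066675
```

step_arm(increments=[[[-0.2, 0.5, 0], 0, 0], [[-0.2, 0.5, 0], 0, 0], [[-0.2, 0.6, 0], 0, 0], [[-0.2, 0.6, 0], 0, 0], [[-0.2, 0.5, 0], 0, 0], [[0, 0, 0], 0, 0], [[0, 0, 0], 0, 0], [[0, 0, 0], 0, 0]])

```text
time: 29.45
tcp_pos: [0.6034, -0.1322, 0.0149]
ee_rot: [[0.003, -0.332, 0.943], [-0.002, 0.943, 0.332], [-1.0, -0.002, 0.002]]
ft_force: [1.6, -4.6, 3.0]
finger_gap: 0.331
```

```bash
python3 st.py
```

```text
t 29.45 s mm 23.330402258886572 F along -4.807360490069049 [ 1.55433003 -4.5507136   2.95735219] [ 0.60344909 -0.13220658  0.01494636] 0.3314025586685093
```

step_arm(increments=[[[-0.2, 0.5, 0], 0, 0], [[-0.2, 0.5, 0], 0, 0], [[-0.2, 0.6, 0], 0, 0], [[-0.2, 0.6, 0], 0, 0], [[-0.2, 0.5, 0], 0, 0], [[0, 0, 0], 0, 0], [[0, 0, 0], 0, 0], [[0, 0, 0], 0, 0]])

```text
time: 30.45
tcp_pos: [0.6024, -0.1295, 0.0149]
ee_rot: [[0.003, -0.332, 0.943], [-0.002, 0.943, 0.332], [-1.0, -0.002, 0.002]]
ft_force: [1.9, -4.6, 2.2]
finger_gap: 0.331
```

step_arm(increments=[[[-0.2, 0.5, 0], 0, 0], [[-0.2, 0.5, 0], 0, 0], [[-0.2, 0.6, 0], 0, 0], [[-0.2, 0.6, 0], 0, 0], [[-0.2, 0.5, 0], 0, 0], [[0, 0, 0], 0, 0], [[0, 0, 0], 0, 0], [[0, 0, 0], 0, 0]])

```text
time: 31.45
tcp_pos: [0.6015, -0.1267, 0.0149]
ee_rot: [[0.003, -0.332, 0.943], [-0.002, 0.943, 0.332], [-1.0, -0.002, 0.002]]
ft_force: [1.6, -4.7, 2.3]
finger_gap: 0.335
```

step_arm(increments=[[[-0.2, 0.5, 0], 0, 0], [[-0.2, 0.5, 0], 0, 0], [[-0.2, 0.6, 0], 0, 0], [[-0.2, 0.6, 0], 0, 0], [[-0.2, 0.5, 0], 0, 0], [[0, 0, 0], 0, 0], [[0, 0, 0], 0, 0], [[0, 0, 0], 0, 0]])

```text
time: 32.45
tcp_pos: [0.6012, -0.126, 0.015]
ee_rot: [[0.005, -0.331, 0.944], [-0.004, 0.944, 0.331], [-1.0, -0.005, 0.003]]
ft_force: [2.9, -6.7, 1.0]
finger_gap: 0.334
```

step_arm(increments=[[[-0.2, 0.5, 0], 0, 0], [[-0.2, 0.5, 0], 0, 0], [[-0.2, 0.5, 0], 0, 0], [[0, 0, 0], 0, 0], [[0, 0, 0], 0, 0], [[0, 0, 0], 0, 0], [[0, 0, 0], 0, 0], [[0, 0, 0], 0, 0]])

```text
time: 33.45
tcp_pos: [0.6011, -0.126, 0.015]
ee_rot: [[0.006, -0.33, 0.944], [-0.006, 0.944, 0.33], [-1.0, -0.008, 0.004]]
ft_force: [3.1, -9.4, -2.0]
finger_gap: 0.333
```

```bash
python3 st.py
```

```text
t 33.45 s mm 29.937513700506155 F along -9.879156464253395 [ 3.1274336  -9.37523702 -1.97805507] [ 0.60109678 -0.12602827  0.01500126] 0.3333605260154841
```

step_arm(increments=[[[-0.2, 0.5, 0], 0, 0], [[-0.2, 0.5, 0], 0, 0], [[0, 0, 0], 0, 0], [[0, 0, 0], 0, 0], [[0, 0, 0], 0, 0], [[0, 0, 0], 0, 0], [[0, 0, 0], 0, 0], [[0, 0, 0], 0, 0]])

```text
time: 34.45
tcp_pos: [0.601, -0.1261, 0.0151]
ee_rot: [[0.007, -0.33, 0.944], [-0.008, 0.944, 0.33], [-1.0, -0.009, 0.004]]
ft_force: [4.3, -9.6, -1.7]
finger_gap: 0.331
```

step_arm(increments=[[[0, 0, 0], 0, 0.45], [[0, 0, 0], 0, 0.6], [[0, 0, 0], 0, 0.8], [[0, 0, 0], 0, 1], [[0, 0, 0], 0, 1], [[0, 0, 0], 0, 1], [[0, 0, 0], 0, 1], [[0, 0, 0], 0, 1]])

```text
time: 35.45
tcp_pos: [0.5982, -0.1206, 0.0146]
ee_rot: [[0.0, -0.332, 0.943], [-0.0, 0.943, 0.332], [-1.0, -0.0, 0.0]]
ft_force: [0.4, 1.1, -0.4]
finger_gap: 0.998
```

step_arm(increments=[[[0, 0, 5], 0, 1], [[0, 0, 10], 0, 1], [[0, 0, 20], 0, 1], [[0, 0, 30], 0, 1], [[10, -20, 40], 0, 1], [[10, -30, 40], 0, 1], [[10, -40, 30], 0, 1], [[10, -40, 0], 0, 1]])

```text
time: 36.45
tcp_pos: [0.6406, -0.2528, 0.195]
ee_rot: [[0.008, -0.333, 0.943], [-0.003, 0.943, 0.333], [-1.0, -0.005, 0.006]]
ft_force: [-0.2, 0.5, -0.4]
finger_gap: 0.999
```

```bash
python3 st.py
python3 - <<'E'
from h import *
s=snap('scene');t=snap('top')
a=cv2.resize(s['frame'][185:270,205:335],None,fx=5,fy=5,interpolation=cv2.INTER_CUBIC)
cv2.imwrite('pics/i.png',a)
E
```

```text
t 36.45 s mm -102.6924059499889 F along 0.5659357812196648 [-0.21921458  0.52296558 -0.36729393] [ 0.64062421 -0.25275871  0.19503531] 0.998908075893122
```

View pics/i.png

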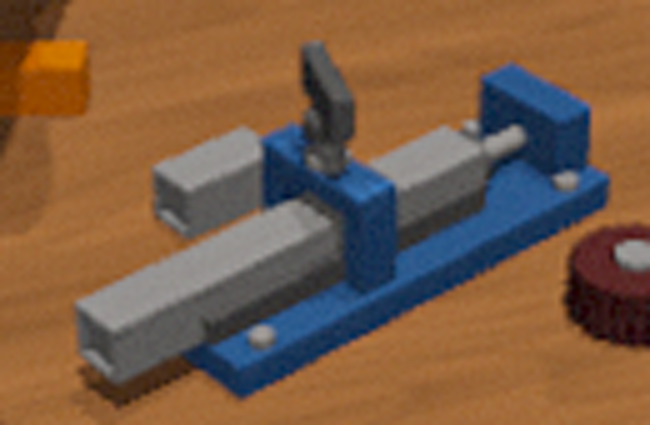

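The tube end meets the bolt face with no visible gap, at about (485,150) in the crop. It lies flat, the wing is up, and the offcut and flap wheel are in place.

step_arm(increments=[[[0, 0, 0], 0, 1], [[0, 0, 0], 0, 1], [[0, 0, 0], 0, 1], [[0, 0, 0], 0, 1], [[0, 0, 0], 0, 1], [[0, 0, 0], 0, 1], [[0, 0, 0], 0, 1], [[0, 0, 0], 0, 1]])

```text
time: 37.55
tcp_pos: [0.6381, -0.2507, 0.1896]
ee_rot: [[-0.0, -0.332, 0.943], [-0.0, 0.943, 0.332], [-1.0, -0.0, -0.0]]
ft_force: [-0.7, -0.2, -0.8]
finger_gap: 0.996
```

```bash
python3 -c "
from h import *
print(r.job_done())"
```

```text
the job is handed in; nothing more can be done
None
```

The screw is loose, the tube is butted against the end stop, and the job was handed in at about 37.6 s. No verdict was reported.

- **Screw:** I turned it clockwise about 294° in two grips. That is about 8.2 mm of rise, which works out to a tip height of roughly jig z 52.7–53.9. This comes from the turn angle and thread pitch; I did not measure the tip height directly.
- **Tube:** It slid about 30 mm with a steady drag of 4.5–6 N. It then stopped dead while the push rose to about 10 N, so the stop felt roughly 5–10 N.
- **Last picture:** The tube lies flat in the channel with no visible gap at the bolt face. The wing stands high, the offcut and flap wheel are where they were, and the gripper is clear with no force on it. I only checked those two neighbours up close; the arm never worked near the other things.

**Disagreement:** in the scene camera the fingertips looked about 15–25 mm higher than the reported TCP. I found no cause for this, so I chose heights that were safe either way, and both grips held.

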